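Open the shorter bauble tub

TASK

Open the shorter of the two bauble tubs for the wreath makers: turn its bayonet lid anticlockwise (seen from above) until its lugs reach the slots in the collar, then lift it straight out. Set the lid down, not dropped, flat and right way up in the empty shallow tray, let go of it, and leave the lid of the taller tub alone.

Things in the scene. Friction and masses are not known exactly. Their poses are not given: they have to be found in the camera images.
- lid_grip (a point): Shorter tub's lid: white cap, 80 mm across, 14 thick; black upright bar on top (64 long, 14 wide, 44 high); two opposite lugs (18 wide, 6 high, to 52 mm from the axis) at its lower edge, in line with the bar. Point on the axis, 41 mm above its underside, 17 below the bar's top. x along the bar, z up. Starts locked, x 45 to 75 degrees clockwise of the tub's x. 0.18 kg, turns easily.
- tub: Shorter tub, fixed: white, round, 124 mm across, origin on its axis at the table. Lid rests loose on its rim at 90 mm height, inside a grey collar (opening 90 mm across, top at 104 mm, flush with the cap) that overhangs the lugs but for two 40 mm slots at +x and -x. Lid lifts out with its bar along the tub's x, within 12 degrees; a stop blocks it 14 degrees past the slots and it still lifts there.
- tray: Empty shallow plywood tray, fixed, 210 mm square outside, walls 5 mm thick and 25 mm high, floor 5 mm thick; origin at the centre of its underside, on the table; x and y along its sides.
- tall_lid_grip (a point): Lid of the taller tub (collar's top 154 mm above the table, bar's top 198 mm), the same in form as the shorter tub's lid; point and axes as for lid_grip. Not to be disturbed.
Mind the look-alikes: they are no part of the job. What is shaped like the tub but green is not meant.

How it is judged (in metres and radians):
On the way, in this order (a step that is already met when the one before it is completed fails the run):
1. the shorter tub's lid, still in its collar, is turned until its bar is within 20 degrees of the slots' line (angle between the x axis of lid_grip and the x axis of tub, either way round below 0.35 rad and z of lid_grip in the frame of tub below 0.138 m and horizontal distance between lid_grip and tub below 0.015 m), for 0.05 s.
2. the lid is lifted out, 30 mm above its seat (z of lid_grip in the frame of tub above 0.161 m), for 0.05 s.
3. the lid, still in the gripper, is lowered to within 20 mm of the tray's floor (horizontal distance between lid_grip and tray below 0.08 m and z of lid_grip in the frame of tray below 0.066 m and distance between the grasp point and lid_grip below 0.045 m), for 0.05 s.
At the end, for the whole second after the job is handed in: The shorter tub's lid lies on the tray's floor, right way up and flat within 7 degrees, its axis within 60 mm of the tray's middle along each side; the taller tub's lid is within 20 mm of where it began (x of lid_grip in the frame of tray between -0.06 and 0.06 m and y of lid_grip in the frame of tray between -0.06 and 0.06 m and z of lid_grip in the frame of tray between 0.038 and 0.054 m and angle between lid_grip's own z axis and vertical below 0.12 rad and distance of tall_lid_grip from where it was at the start of the episode below 0.02 m); the robot touches nothing.
It fails at once if the lid of the taller tub is moved by more than 20 mm (distance of tall_lid_grip from where it was at the start of the episode above 0.02 m).
It also fails if it takes over 48 s, if anything falls off the work surface, if the arm or the gripper's body presses on something with over 40 N, if the wrist force passes 120 N, or if a joint passes its speed limit or range.

ROBOT

A 6-joint arm with a two-finger parallel gripper is mounted at the origin on the work surface. World frame = base frame: x ahead of the robot, y to its left, z up, the work surface at z = 0. Lengths are in mm, angles in degrees, forces in N, time in s.
With the tool pointing down it reaches from about 275 to 750 mm from the base axis. Payload 10.2 kg.
Tool frame: the origin (TCP) lies between the finger pads; the fingertips stand 8 mm ahead of it and the grasp point (between the pads) lies 11 mm behind it; z points along the fingers, y is the line along which they close (so a half turn about z gives the same grasp; the last joint's range is limited). The gripper opens to 85 mm and grips with 20 to 120 N. Pads are 22 mm wide; open, the fingers measure 114 mm over their backs; the gripper's body (76 mm by 85 mm) begins 54 mm behind the grasp point. The pads swing forward as they close: fully open they stand 13 mm farther back than shut.
Start: joints at [58.304, 17.928, 85.812, -0, 76.261, -12.8], TCP at [170.036, 496.708, 239.294] pointing down, gripper open.
Joint ranges: [-168.41, 168.41], [-55.51, 124.54], [10.69, 146.95], [-70.63, 250.63], [1, 178], [-165.06, 165.06]. Speed limits (degrees/s): [136.94, 136.94, 172.46, 180, 180, 180].

INTERFACE

Orientations are given as [roll, pitch, yaw] about the fixed x, y, z axes, in that order (R = Rz(yaw) Ry(pitch) Rx(roll)).
In Python, from workcell import sensors, cams, order gives the robot as it stands.
- The arm moves only by the tool servo_tool, never from a script. Its arguments are lists of equal length, an entry for each row: "delta_pos": the shift along the tool's x, y, z in mm, a list of three; "spin": the turn about the tool's z in degrees; "gripper": the closure, from -1 (fully open) to 1 (shut), so that 0 is half open. A call has 1 to 10 rows; each row is the pose to reach, as a shift and turn from the pose commanded when the call began, along the tool's axes at that moment; what a row does not reach only later rows make up. A row lasts 1/8 s, in which the tool goes at most 62.5 mm and 10.7 degrees, less where a joint would pass 70% of its speed; a pose out of reach is approached as far as the arm can. A call with a gripper value outside its range is refused whole. The fingers move at their own pace and stop on an object; "grip_force" is the grip in N (left out, the last holds). Time passes only in rows, so rows that repeat a pose let the fingers close. It gives the time, the measured TCP pose, the force, the opening and the grip force at its end, in the units of the state.
- sensors.state(): the state, without advancing time (a new reading comes with each control period).
- cams.grab_frame(name): name is "scene" or "top"; returns a dict with "pixels" (400x640x3 uint8, blue, green, red), "fovy" (degrees; the focal length in pixels is half the picture's height over the tangent of half this angle, whatever the lens; pixels are square), "cx", "cy" (the principal point, pixels), "cam_to_world" (4x4, takes a point from camera to world coordinates). Camera axes: x right, y up, looking along -z (the intrinsics and any distortion apply to the point x, -y, -z); pixel columns grow to the right and rows downward; lengths in mm; the calibration is good to about 2 mm. A picture is of the moment at which its call begins. There is no depth.
- order.finish_job(): hands the job in; it is judged then, once.
The state is a dict: "clock": time; "q": joint angles; "qvel": joint speeds; "joint_efforts": joint torques, N m; "position": TCP position; "tool_rot": TCP orientation; "wrist_force": force on the tool from outside, world axes, zero at the start; "moment": the same for the moment, N m; "width": opening from 0.0 (shut) to 1.0 (fully open); "grasp_force": force on a finger pad.
Only numpy, scipy, OpenCV 4.12 (cv2) and the standard library are available. Lean on these libraries where they do the work, as an engineer would, in place of code of your own. Each camera call takes 0.05 s, during which the arm holds its last target. There are 200 camera calls.

## Working session

There is one attempt and no reset: what is moved stays moved. The work goes in short steps, Python scripts to look and compute and a tool call to move; the robot and the scene stay as the last step left them, time stands still between calls to the robot, and variables do not carry over. Pictures are saved under pics/ and viewed, at most 10 in all, crops included, and the job is handed in when it is done.

Besides the shell and the picture viewer there is one more tool, called as name([rows], argument=value, ...), one row to a line, values as JSON. servo_tool: Moves the arm, as the interface text tells. Its arguments: {"type":"object","properties":{"delta_pos":{"type":"array"},"spin":{"type":"array"},"gripper":{"type":"array"},"grip_force":{"type":"number"}},"required":["delta_pos","spin","gripper"]}

```bash
mkdir -p pics
cat > h.py <<'E'
import numpy as np,cv2,json
from workcell import sensors,cams,order
def grab(name,tag):
    f=cams.grab_frame(name); cv2.imwrite(f'pics/{tag}.png',f['pixels'])
    np.savez(f'pics/{tag}.npz',**{k:np.array(v) for k,v in f.items()}); return f
def ray(f,u,v,z):
    H=f['pixels'].shape[0]; F=H/2/np.tan(np.radians(float(f['fovy']))/2)
    d=np.array([(u-f['cx'])/F,-(v-f['cy'])/F,-1]); T=np.array(f['cam_to_world'])
    w=T[:3,:3]@d; o=T[:3,3]; return (o+w*(z-o[2])/w[2])
E
python3 - <<'E'
from h import *
for n in('top','scene'):
    f=grab(n,n+'0'); print({k:v for k,v in f.items() if k!='pixels'})
print(sensors.state())
E
```

```text
{'fovy': 51.3815133966664, 'cx': 320.3415513753645, 'cy': 197.85539912208216, 'cam_to_world': array([[-6.50103377e-03,  9.86879945e-01, -1.61324861e-01,
         2.24848073e+02],
       [-9.99920478e-01, -4.67211418e-03,  1.17136379e-02,
         1.43564901e+01],
       [ 1.08062262e-02,  1.61388183e-01,  9.86831840e-01,
         1.17109990e+03],
       [ 0.00000000e+00,  0.00000000e+00,  0.00000000e+00,
         1.00000000e+00]])}
{'fovy': 48.42796286483843, 'cx': 319.5144939117403, 'cy': 196.53722698092864, 'cam_to_world': array([[ 7.42474183e-01, -5.08987623e-01,  4.35503946e-01,
         8.96003849e+02],
       [ 6.69803051e-01,  5.54583076e-01, -4.93762579e-01,
        -5.77300289e+02],
       [ 9.79592324e-03,  6.58307839e-01,  7.52685079e-01,
         1.00884414e+03],
       [ 0.00000000e+00,  0.00000000e+00,  0.00000000e+00,
         1.00000000e+00]])}
{'clock': 0.1, 'q': array([ 5.83042675e+01,  1.79567309e+01,  8.58488355e+01, -3.90997477e-04,
        7.62602911e+01, -1.27977130e+01]), 'qvel': array([ 0.01339703, -0.10126447, -0.15297353,  0.0395344 , -0.12182716,
       -0.10784143]), 'joint_efforts': array([ 3.21070220e-03, -4.12902761e+01, -2.60139978e+01, -9.61944193e-05,
        3.05697613e-03, -3.03179229e-05]), 'position': array([169.9190068 , 496.51670719, 238.79328897]), 'tool_rot': array([-1.79935694e+02, -1.42177795e-02,  1.61102066e+02]), 'wrist_force': array([-0.92169054,  0.03201863,  0.40743363]), 'moment': array([-0.0358761 ,  0.05445021, -0.02849838]), 'grasp_force': 0.0, 'width': 1.0013846931165025}
```

View pics/top0.png

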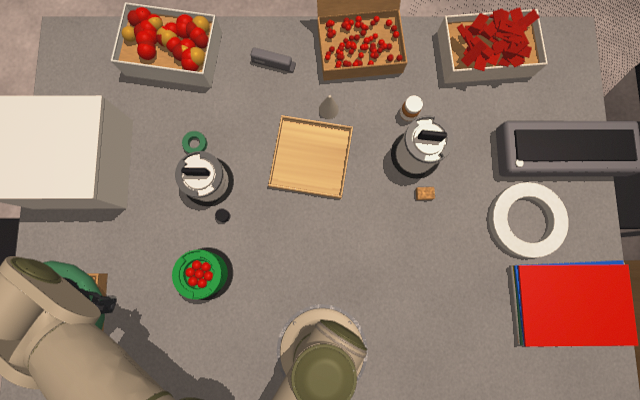

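View pics/scene0.png

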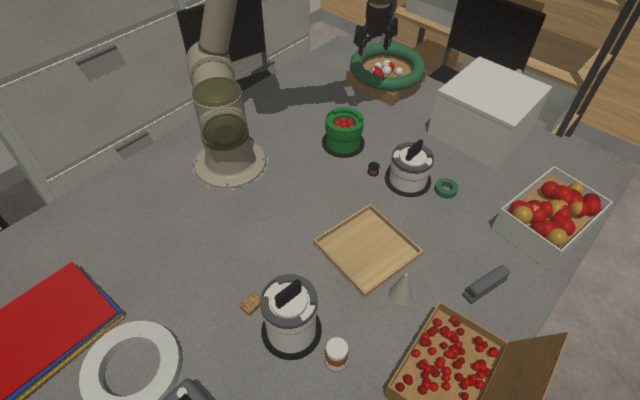

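The first look shows two grey-collared tubs. One is at top (198,175) / scene (410,165), the other at top (425,140) / scene (290,310). The green tub at top (200,273) is a decoy. The left one looks shorter, so I'll confirm that with enlarged crops.

Run:
```python
from h import *
t=cv2.imread('pics/top0.png');s=cv2.imread('pics/scene0.png')
c=lambda im,u,v,w,h,k:cv2.resize(im[v:v+h,u:u+w],None,fx=k,fy=k,interpolation=cv2.INTER_CUBIC)
a=c(t,165,140,80,60,5);b=c(t,380,110,80,60,5);d=c(s,370,130,80,60,5);e=c(s,245,265,100,75,4)
cv2.imwrite('pics/crop.png',np.vstack([np.hstack([a,b]),np.hstack([d,e])]))
F=dict(np.load('pics/top0.npz'))
for p in[(277,117),(353,125),(345,198),(269,188)]: print(ray(F,*p,25))
```

```text
[648.91079427 124.1304279   25.        ]
[624.26211683 -94.64190979  25.        ]
[411.47381358 -68.17381695  25.        ]
[440.85776762 144.36574787  25.        ]
```

View pics/crop.png

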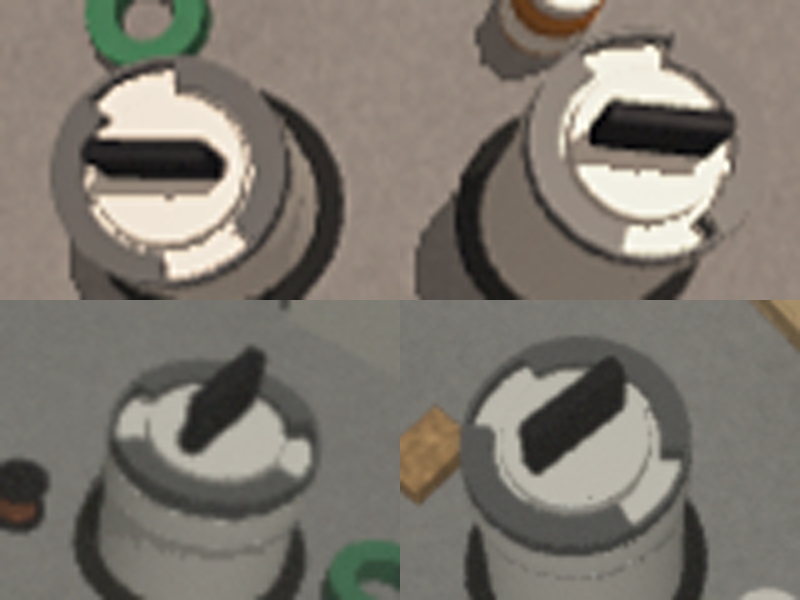

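Run:
```python
from h import *
T=dict(np.load('pics/top0.npz'));S=dict(np.load('pics/scene0.npz'))
for n,a,b in[('L',(199,174.4),(413,157.4)),('R',(429,139.6),(288.8,301))]:
    for z in(104,154): print(n,z,ray(T,*a,z)[:2],ray(S,*b,z)[:2])
o=lambda x,y:(165+x/5,140+y/5)
# L: bar top ends (z=134+14=148 ->bar top at 90+58), slot centers z~97
print('bar',ray(T,*o(87,146),148),ray(T,*o(222,154),148))
print('slots',ray(T,*o(137,85),97),ray(T,*o(206,262),97))
print('collar L/R/T/B',[ray(T,*o(*p),104)[:2] for p in[(50,175),(290,175),(165,60),(175,284)]])
```

```text
L 104 [462.98980003 318.82458539] [472.48197753 315.3580972 ]
L 154 [451.83143863 304.55843773] [495.88500647 266.03145915]
R 104 [ 555.51554145 -289.44670907] [ 530.05154062 -261.16245365]
R 154 [ 540.02179676 -275.21171576] [ 550.27338285 -278.63164098]
bar [466.70752421 348.3939397  148.        ] [462.31804516 280.59063276 148.        ]
slots [511.82019657 340.17703051  97.        ] [416.31240686 300.09947329  97.        ]
collar L/R/T/B [array([461.6417915 , 381.30898291]), array([461.12621696, 256.13070139]), array([523.49308667, 323.90323386]), array([403.54666503, 313.8349261 ])]
```

Triangulation agrees for the left tub at collar height 104 and for the right tub at 154. So the shorter tub is the left one, at about (464,318). The bar points to about 88° and the slots to about 24°, which doesn't match the stated "clockwise" sense. I'll take one closer look at the slots.

Run:
```python
from h import *
t=np.mean([cams.grab_frame('top')['pixels'].astype(float) for _ in range(2)],0).astype(np.uint8)
s=cams.grab_frame('scene')['pixels']
g=lambda im,u,v,w,h,k:cv2.resize(im[v:v+h,u:u+w],None,fx=k,fy=k,interpolation=cv2.INTER_LANCZOS4)
a=g(t,172,148,56,56,7);b=g(s,386,134,56,56,7)
o=np.hstack([a,b]);o=(255*(o/255.)**.6).astype(np.uint8)
cv2.imwrite('pics/crop2.png',o)
```

```text
(no output)
```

View pics/crop2.png

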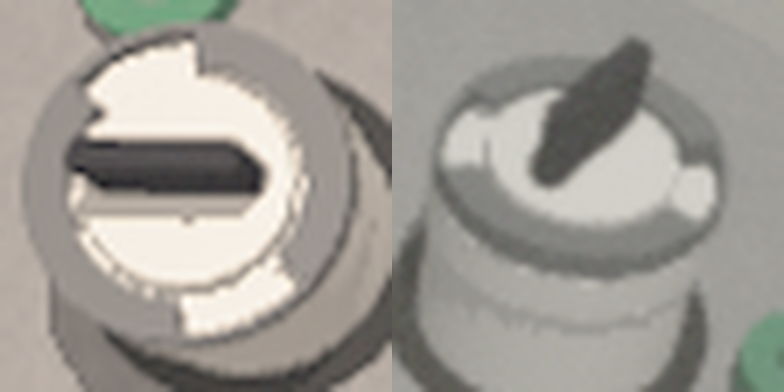

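The close look confirms it: the bar is at about 88° and the slots at about 24°. I'll go above the lid with the fingers across the bar, leaving joint 6 room to turn either way.

servo_tool([
  [-42,-9,0],
  [-84,-18,0],
  [-126,-27,0],
  [-168,-36,0],
  [-210,-45,0],
  [-252,-54,0],
  [-294,-63,0],
  [-336,-73,0],
  [-336,-73,0],
  [-336,-73,0],
], spin=[9,18,27,36,45,54,63,73,73,73], gripper=[-1,-1,-1,-1,-1,-1,-1,-1,-1,-1], grip_force=40)

```text
clock: 1.5
position: [463.8, 319.1, 239.1]
tool_rot: [-180.0, -0.0, 88.2]
wrist_force: [0.3, -0.2, 0.7]
width: 1.001
grasp_force: 0.0
```

Run:
```python
from h import *
s=sensors.state();print(s['clock'],s['position'],s['tool_rot'],s['q'])
f=grab('scene','sc1');t=grab('top','top1')
g=lambda im,u,v,w,h,k:cv2.resize(im[v:v+h,u:u+w],None,fx=k,fy=k,interpolation=cv2.INTER_CUBIC)
cv2.imwrite('pics/c3.png',np.hstack([g(f['pixels'],350,60,130,150,3),g(t['pixels'],130,90,130,150,3)]))
```

```text
1.5 [463.77245021 319.09454943 239.14244625] [-1.79964996e+02 -9.87184925e-04  8.81933326e+01] [2.25999434e+01 2.27645664e+01 7.90512846e+01 1.56936473e-02
 7.82156172e+01 2.44034012e+01]
```

View pics/c3.png

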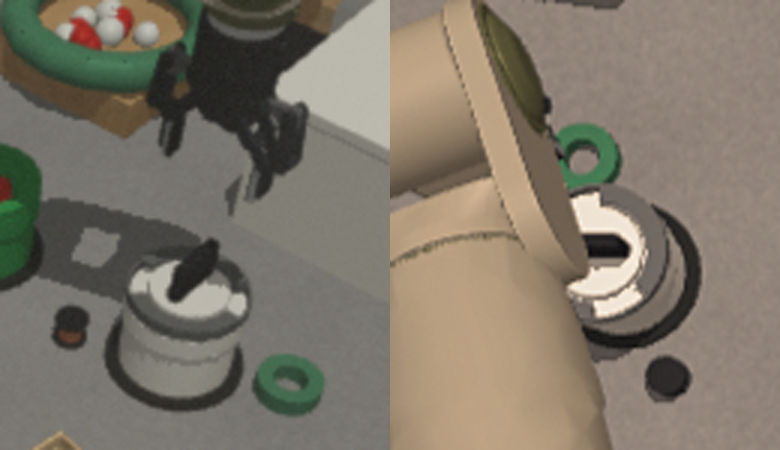

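The gripper looks offset to the left of the lid in the top view. I'll project the reported TCP into both images to check whether that's only parallax.

Run:
```python
from h import *
def proj(f,p):
    F=200/np.tan(np.radians(float(f['fovy']))/2);T=np.array(f['cam_to_world'])
    c=T[:3,:3].T@(np.array(p)-T[:3,3]); return np.round([f['cx']+F*c[0]/-c[2],f['cy']-F*c[1]/-c[2]],1)
for n,o in(('sc1',(350,60)),('top1',(130,90))):
    f=dict(np.load(f'pics/{n}.npz'))
    for p in[(464,319,239),(464,319,247),(464,319,350),(464,319,148),(464,319,104),(464,319,0),(0,0,0)]: q=proj(f,p);print(n,p,q,(q-o)*3)
```

```text
sc1 (464, 319, 239) [419.5 119.3] [208.5 177.9]
sc1 (464, 319, 247) [420. 117.] [210. 171.]
sc1 (464, 319, 350) [427.3  84.7] [231.9  74.1]
sc1 (464, 319, 148) [413.8 144.3] [191.4 252.9]
sc1 (464, 319, 104) [411.3 155.4] [183.9 286.2]
sc1 (464, 319, 0) [405.8 179.6] [167.4 358.8]
sc1 (0, 0, 0) [230.1 161.8] [-359.7  305.4]
top1 (464, 319, 239) [182.6 161.2] [157.8 213.6]
top1 (464, 319, 247) [181.5 160.3] [154.5 210.9]
top1 (464, 319, 350) [165.4 147.7] [106.2 173.1]
top1 (464, 319, 148) [194.1 170.2] [192.3 240.6]
top1 (464, 319, 104) [198.9 174. ] [206.7 252. ]
top1 (464, 319, 0) [209.  181.9] [237.  275.7]
top1 (0, 0, 0) [321.5 350.4] [574.5 781.2]
```

Projection matches, so it was only parallax. Going down and closing on the bar.

servo_tool([
  [0,0,30],
  [0,0,60],
  [0,0,90],
  [0,0,110],
  [0,0,119],
  [0,0,119],
  [0,0,119],
  [0,0,119],
  [0,0,119],
  [0,0,119],
], spin=[0,0,0,0,0,0,0,0,0,0], gripper=[-1,-1,-1,-1,-1,-1,1,1,1,1], grip_force=30)

```text
clock: 2.85
position: [464.5, 318.8, 120.6]
tool_rot: [180.0, -0.0, 88.1]
wrist_force: [-2.0, -1.1, 2.6]
width: 0.156
grasp_force: 30.2
```

```bash
python3 -c "
from h import *
s=sensors.state();print({k:np.round(s[k],2) for k in ('clock','position','tool_rot','wrist_force','moment','width','grasp_force','q')})"
```

```text
{'clock': np.float64(2.85), 'position': array([464.53, 318.84, 120.61]), 'tool_rot': array([ 1.7996e+02, -1.0000e-02,  8.8100e+01]), 'wrist_force': array([-2.01, -1.11,  2.64]), 'moment': array([-0.06,  0.37, -0.02]), 'width': np.float64(0.16), 'grasp_force': np.float64(30.2), 'q': array([ 2.255e+01,  2.935e+01,  8.778e+01, -1.000e-02,  6.283e+01,
        2.446e+01])}
```

The bar is held. I'll turn it 24° anticlockwise as a trial and watch the moment.

servo_tool([
  [0,0,0],
  [0,0,0],
  [0,0,0],
  [0,0,0],
  [0,0,0],
], spin=[-6,-12,-18,-24,-24], gripper=[1,1,1,1,1])

```text
clock: 3.48
position: [464.5, 318.9, 120.6]
tool_rot: [180.0, 0.0, 112.1]
wrist_force: [0.8, -0.2, 2.2]
width: 0.159
grasp_force: 30.4
```

```bash
python3 -c "
from h import *
s=sensors.state();print({k:np.round(s[k],2) for k in ('clock','position','tool_rot','wrist_force','moment','width','grasp_force')})"
```

```text
{'clock': np.float64(3.48), 'position': array([464.45, 318.85, 120.59]), 'tool_rot': array([179.97,   0.  , 112.06]), 'wrist_force': array([ 0.83, -0.2 ,  2.15]), 'moment': array([-0.03, -0.01,  0.07]), 'width': np.float64(0.16), 'grasp_force': np.float64(30.39)}
```

It turns freely, so anticlockwise is open. Continuing toward a bar angle of about 204°, the slots' line.

servo_tool([
  [0,0,0],
  [0,0,0],
  [0,0,0],
  [0,0,0],
  [0,0,0],
  [0,0,0],
  [0,0,0],
], spin=[-8,-16,-24,-32,-40,-48,-48], gripper=[1,1,1,1,1,1,1])

```text
clock: 4.35
position: [464.5, 318.9, 120.6]
tool_rot: [180.0, 0.0, 159.9]
wrist_force: [0.8, -0.2, 2.7]
width: 0.162
grasp_force: 30.5
```

Run:
```python
from h import *
s=sensors.state();print({k:np.round(s[k],2) for k in ('clock','position','tool_rot','wrist_force','moment','width','grasp_force')})
f=grab('scene','sc2');t=grab('top','top2')
g=lambda im,u,v,w,h,k:cv2.resize(im[v:v+h,u:u+w],None,fx=k,fy=k,interpolation=cv2.INTER_CUBIC)
cv2.imwrite('pics/c4.png',np.hstack([g(f['pixels'],370,100,80,90,5),g(t['pixels'],150,120,80,90,5)]))
```

```text
{'clock': np.float64(4.35), 'position': array([464.49, 318.87, 120.56]), 'tool_rot': array([1.7998e+02, 3.0000e-02, 1.5994e+02]), 'wrist_force': array([ 0.81, -0.22,  2.72]), 'moment': array([0.02, 0.02, 0.13]), 'width': np.float64(0.16), 'grasp_force': np.float64(30.47)}
```

View pics/c4.png

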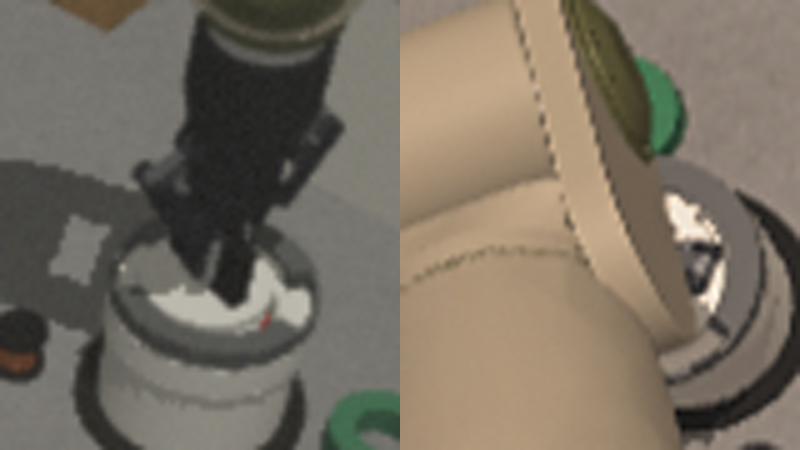

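The crop shows the bar held, now at 160°. The slots haven't moved: right-hand slot at scene crop (295,305), lower-right slot at top crop (690,345). 44° to go.

servo_tool([
  [0,0,0],
  [0,0,0],
  [0,0,0],
  [0,0,0],
  [0,0,0],
  [0,0,0],
  [0,0,0],
  [0,0,0],
], spin=[-7,-14,-21,-28,-35,-40,-44,-44], gripper=[1,1,1,1,1,1,1,1])

```text
clock: 5.45
position: [464.8, 320.8, 120.9]
tool_rot: [179.8, 0.2, -156.1]
wrist_force: [1.8, 11.9, 1.7]
width: 0.158
grasp_force: 30.4
```

Run:
```python
from h import *
s=sensors.state();print({k:np.round(s[k],2) for k in ('clock','position','tool_rot','wrist_force','moment','width','grasp_force')})
f=grab('scene','sc3');t=grab('top','top3')
g=lambda im,u,v,w,h,k:cv2.resize(im[v:v+h,u:u+w],None,fx=k,fy=k,interpolation=cv2.INTER_CUBIC)
cv2.imwrite('pics/c5.png',np.hstack([g(f['pixels'],370,100,80,90,5),g(t['pixels'],150,120,80,90,5)]))
```

```text
{'clock': np.float64(5.45), 'position': array([464.76, 320.84, 120.9 ]), 'tool_rot': array([ 179.81,    0.25, -156.08]), 'wrist_force': array([ 1.82, 11.92,  1.66]), 'moment': array([ 2.01, -0.3 , -0.23]), 'width': np.float64(0.16), 'grasp_force': np.float64(30.42)}
```

View pics/c5.png

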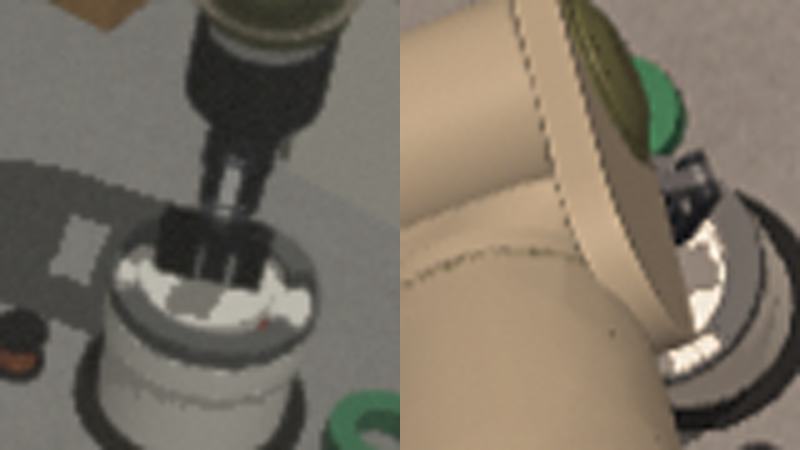

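The bar is at 204° and in line with the slots. A 12 N side force suggests a lug is against the stop, so I'll back off 4° and lift gently.

servo_tool([
  [0,0,0],
  [0,0,0],
  [0,0,-3],
  [0,0,-6],
  [0,0,-9],
], spin=[4,4,4,4,4], gripper=[1,1,1,1,1])

```text
clock: 6.18
position: [464.7, 319.5, 128.9]
tool_rot: [179.9, 0.1, -160.1]
wrist_force: [4.4, 4.9, -5.3]
width: 0.162
grasp_force: 29.3
```

Run:
```python
from h import *
s=sensors.state();print({k:np.round(s[k],2) for k in ('clock','position','tool_rot','wrist_force','moment','width','grasp_force')})
```

```text
{'clock': np.float64(6.18), 'position': array([464.7 , 319.51, 128.88]), 'tool_rot': array([ 1.7993e+02,  1.0000e-01, -1.6011e+02]), 'wrist_force': array([ 4.4 ,  4.94, -5.28]), 'moment': array([ 1.  , -0.85, -0.05]), 'width': np.float64(0.16), 'grasp_force': np.float64(29.32)}
```

Only about 5 N at 8 mm up, so the lid is lifting. Continuing up.

servo_tool([
  [0,0,-5],
  [0,0,-12],
  [0,0,-22],
  [0,0,-45],
  [0,0,-75],
  [0,0,-100],
  [0,0,-100],
], spin=[0,0,0,0,0,0,0], gripper=[1,1,1,1,1,1,1])

```text
clock: 7.05
position: [464.7, 319.0, 231.0]
tool_rot: [180.0, 0.2, -159.9]
wrist_force: [0.0, 0.6, -2.0]
width: 0.159
grasp_force: 30.0
```

Run:
```python
from h import *
s=sensors.state();print({k:np.round(s[k],2) for k in ('clock','position','tool_rot','wrist_force','moment','width','grasp_force','q')})
f=grab('scene','sc4');t=grab('top','top4')
g=lambda im,u,v,w,h,k:cv2.resize(im[v:v+h,u:u+w],None,fx=k,fy=k,interpolation=cv2.INTER_CUBIC)
cv2.imwrite('pics/c6.png',np.hstack([g(f['pixels'],350,50,130,150,3),g(t['pixels'],130,90,130,150,3)]))
```

```text
{'clock': np.float64(7.05), 'position': array([464.75, 318.98, 231.  ]), 'tool_rot': array([ 180.  ,    0.19, -159.94]), 'wrist_force': array([ 0.02,  0.61, -2.03]), 'moment': array([-0.01, -0.04,  0.01]), 'width': np.float64(0.16), 'grasp_force': np.float64(29.99), 'q': array([ 2.256e+01,  2.307e+01,  7.984e+01, -1.000e-02,  7.690e+01,
       -8.750e+01])}
```

View pics/c6.png

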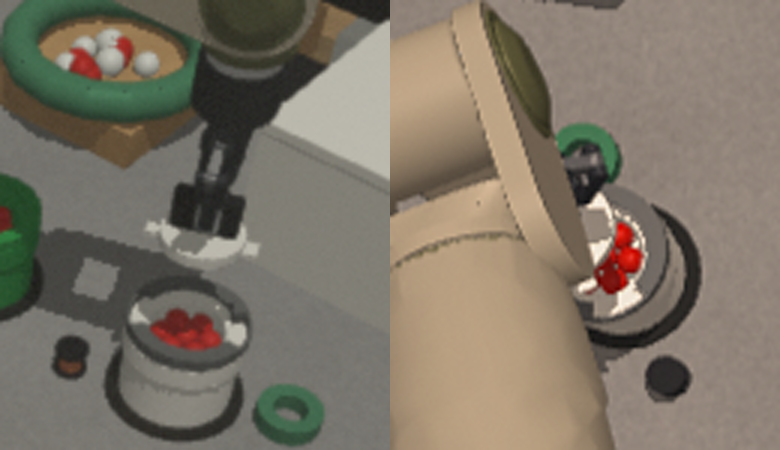

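The lid is out and held level, with the red baubles visible in the open tub. Now over the tray centre, at about (531,26).

servo_tool([
  [3,-20,0],
  [8,-60,0],
  [13,-105,0],
  [19,-150,0],
  [24,-195,0],
  [30,-240,0],
  [35,-280,0],
  [37,-298,0],
  [37,-298,0],
], spin=[0,0,0,0,0,0,0,0,0], gripper=[1,1,1,1,1,1,1,1,1])

```text
clock: 8.28
position: [531.7, 25.4, 228.7]
tool_rot: [180.0, -0.1, -160.0]
wrist_force: [0.4, 0.3, -2.7]
width: 0.16
grasp_force: 30.0
```

servo_tool([
  [0,0,40],
  [0,0,80],
  [0,0,120],
  [0,0,150],
  [0,0,170],
  [0,0,182],
  [0,0,188],
  [0,0,191],
  [0,0,191],
], spin=[0,0,0,0,0,0,0,0,0], gripper=[1,1,1,1,1,1,1,1,1])

```text
clock: 9.4
position: [532.2, 26.3, 38.7]
tool_rot: [-180.0, 0.0, -159.9]
wrist_force: [-0.4, 0.4, -2.1]
width: 0.164
grasp_force: 30.0
```

Still hanging, with the lid about 3 mm above the floor. Easing down in 1 mm steps.

servo_tool([
  [0,0,1],
  [0,0,2],
  [0,0,3],
  [0,0,3],
], spin=[0,0,0,0], gripper=[1,1,1,1])

```text
clock: 9.9
position: [532.7, 26.4, 36.1]
tool_rot: [-180.0, 0.1, -159.9]
wrist_force: [1.2, 2.7, 4.6]
width: 0.155
grasp_force: 31.0
```

Floor contact: the vertical force went from -2 N to +4.6 N. Letting go and rising.

servo_tool([
  [0,0,0],
  [0,0,0],
  [0,0,0],
  [0,0,0],
  [0,0,0],
  [0,0,-20],
  [0,0,-60],
  [0,0,-110],
  [0,0,-150],
  [0,0,-150],
], spin=[0,0,0,0,0,0,0,0,0,0], gripper=[-0.6,-0.6,-0.6,-0.6,-0.6,-0.6,-0.6,-0.6,-0.6,-0.6])

```text
clock: 11.15
position: [533.2, 26.1, 188.1]
tool_rot: [-179.8, 0.3, -159.9]
wrist_force: [0.4, -0.3, -1.0]
width: 0.796
grasp_force: 0.0
```

Run:
```python
from h import *
s=sensors.state();print({k:np.round(s[k],2) for k in ('clock','position','wrist_force','width','grasp_force')})
f=grab('scene','sc5')
cv2.imwrite('pics/c7.png',cv2.resize(f['pixels'][130:360,250:470],None,fx=2.5,fy=2.5))
```

```text
{'clock': np.float64(11.15), 'position': array([533.16,  26.12, 188.14]), 'wrist_force': array([ 0.41, -0.29, -1.02]), 'width': np.float64(0.8), 'grasp_force': np.float64(0.0)}
```

View pics/c7.png

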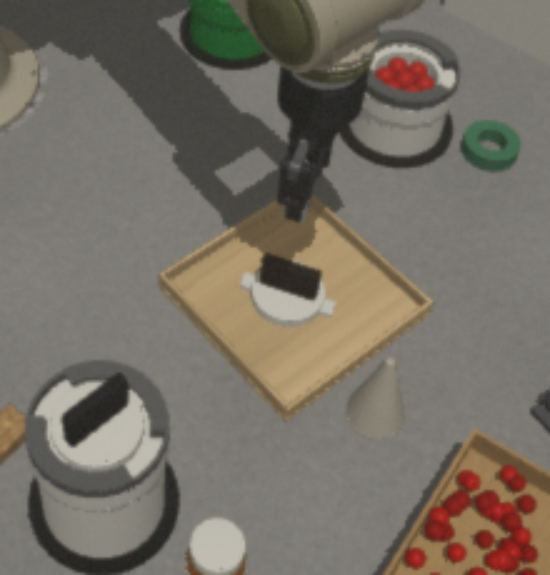

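The lid lies flat and upright near the middle of the tray (crop (288,290)). The gripper is clear of it and the tall tub's lid is untouched.

```bash
python3 -c "
from workcell import order
print(order.finish_job())"
```

```text
the job is handed in; nothing more can be done
None
```

The shorter tub's lid was turned about 112° anticlockwise to the slots, lifted out and set down flat and upright near the middle of the tray; the taller tub's lid was not touched, and the job was handed in at about 11 s with no verdict returned. The lid's start didn't match the brief: its bar stood about 62° anticlockwise of the slots' line, not clockwise.

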